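# Gauge a dowel in the tapered slot

### The job

Measure the longer of the two dowels in the taper gauge: stand it in the wide end of the slot, then slide it gently along toward the narrow end until it wedges firmly between both bars. Leave it wedged there, standing upright on the base board, and only then slide the cursor up behind it until the cursor's arm just touches the dowel, so that the reading stays set. Press nothing hard (25 N would already spoil the gauge) and leave the shorter dowel in its stand.

Things in the scene. Friction and masses are not known exactly. Their poses are not given: they have to be found in the camera images.
- gauge: Taper gauge, fixed on the bench: a 340 x 130 x 12 mm plywood board with two 35 mm high steel bars on it, the slot between them. Origin: centre of the board's underside. +x runs along the slot from its wide to its narrow end, z up. Slot floor (board top) at z = 12 mm, bar tops at z = 47 mm; slot mouth at x = -75 mm, narrow end at x = +125 mm.
- straight_bar: The straight steel bar of the gauge (330 x 26 x 35 mm), fixed. Same axes as the gauge, origin on the board's top (12 mm over the gauge's origin). Its slot face is the plane y = -15 mm.
- tapered_bar: Oblique steel bar, 200 x 26 x 35 mm, screwed down. This pose is that of its seat (axes as the gauge, 12 mm above the gauge's origin) and does not show its setting d, a shift along y of -3 to +3 mm, new each time. Its slot face is y = d + 17 mm - 0.12 (x + 75 mm): the mouth is 29 to 35 mm wide and the dowel stops somewhere between x = -3 and +53 mm; only touch tells where.
- long_dowel_mid (a point): Centre of the longer dowel, the one to gauge: a loose plain wooden rod of about 20 mm diameter, 110 mm long, 60 g, axis along z; its foot is 55 mm below this point. It starts upright in one of the two holes of the stand.
- short_dowel_mid (a point): Centre of the shorter dowel, 20 mm diameter, 70 mm long, upright in the stand's other hole; it stays there.
- stand: Dark wooden block 150 x 60 x 35 mm, fixed, with two 22 mm holes 20 mm deep at x = -40 and +40 mm on its long axis, one dowel in each. Origin: centre of its underside; z up.
- cursor_grip (a point): Grip point of the aluminium cursor: an upright fin 14 mm thick along the gauge's x, 24 mm wide along y, rising from z = 57 to 95 mm over the bench on a saddle that slides on the straight bar. This point is on the fin's centre line 81.5 mm over the bench.
- cursor_face (a point): Point on the front face of the cursor's arm: the arm reaches forward and over the slot (top 60.5 mm over the bench) and hangs down into it as a tongue 8 mm square, from 20.5 mm over the bench up. The point is on the tongue, 32.5 mm over the bench, 45 mm ahead (+x of the gauge) of the fin's centre line, at gauge y = -5 mm. Axes as the gauge. It touches the dowel when 10 mm behind its axis.
- cursor: The cursor as a whole (its saddle is 36 mm long). Axes as the gauge, origin under the saddle, 34 mm below the grip point. It slides along the gauge by up to 220 mm from its park behind the mouth, against 1.5 N of friction, and stays where it is left.
- long_dowel: The longer dowel as a body; origin at the centre of its foot. Slid along the slot it comes to bear on both bars, at gauge y = -5 mm, only if it is free to shift sideways (held fast, it rubs on one bar and stops early); pushed high above the bars it tips. Pressed home with some 8 N it stays stuck when let go.
Mind the look-alikes: they are no part of the job. What is shaped like the long_dowel but blue or purple is not meant.

How it is judged (in metres and radians):
On the way, in this order (a step that is already met when the one before it is completed fails the run):
1. the longer dowel stands upright on the board in the wide end of the slot (z of long_dowel_mid in the frame of gauge below 0.071 m and angle between long_dowel_mid's own z axis and vertical below 0.1 rad and x of long_dowel_mid in the frame of gauge between -0.085 and -0.02 m and y of long_dowel_mid in the frame of gauge between -0.01 and 0.012 m), for 0.1 s.
2. it is wedged: pressed against both bars at once (over 1.5 N each), the cursor still well away (z of long_dowel_mid in the frame of gauge below 0.071 m and angle between long_dowel_mid's own z axis and vertical below 0.1 rad and contact force between long_dowel and straight_bar above 1.5 N and contact force between long_dowel and tapered_bar above 1.5 N and x of long_dowel_mid in the frame of cursor_face above 0.02 m), for 0.2 s.
3. the dowel is let go and the cursor's arm touches it (within 3.5 mm) (z of long_dowel_mid in the frame of gauge below 0.071 m and angle between long_dowel_mid's own z axis and vertical below 0.1 rad and x of long_dowel_mid in the frame of cursor_face below 0.0135 m and contact force between the fingers and long_dowel below 0.1 N), for 0.1 s.
At the end, for the whole second after the job is handed in: The longer dowel stands at rest and upright (within 0.1 rad) on the board, still wedged against both bars (over 0.2 N on each), released, with the front face of the cursor's arm touching it from behind (within 3.5 mm) (z of long_dowel_mid in the frame of gauge below 0.071 m and angle between long_dowel_mid's own z axis and vertical below 0.1 rad and contact force between long_dowel and straight_bar above 0.2 N and contact force between long_dowel and tapered_bar above 0.2 N and x of long_dowel_mid in the frame of cursor_face between 0 and 0.0135 m and linear speed of long_dowel below 0.01 m/s).
It fails at once if the dowel is pressed on a bar with more than 25 N (contact force between long_dowel and straight_bar above 25 N or contact force between long_dowel and tapered_bar above 25 N).
It fails at once if the cursor is pressed on the dowel with more than 25 N (contact force between cursor and long_dowel above 25 N).
It fails at once if the shorter dowel leaves its hole or is shoved (distance of short_dowel_mid from where it was at the start of the episode above 0.02 m).
It also fails if it takes over 72 s, if anything falls off the work surface, if the arm or the gripper's body presses on something with over 40 N, if the wrist force passes 120 N, or if a joint passes its speed limit or range.

### The arm

A 6-joint arm with a two-finger parallel gripper is mounted at the origin on the work surface; the furniture and walls round the work are solid. World frame = base frame: x ahead of the robot, y to its left, z up, the work surface at z = 0. Lengths are in m, angles in degrees, forces in N, time in s.
With the tool pointing down it reaches from about 0.3 to 0.825 m from the base axis. Payload 5.4 kg.
Tool frame: the origin (TCP) lies midway between the tips of the shut fingers; the grasp point (between the pads) lies 19 mm behind it; z points along the fingers, y is the direction in which the jaws open and shut (so a half turn about z gives the same grasp; the last joint's range is limited). The gripper opens to 92 mm and grips with 3 to 60 N. Pads are 20 mm wide; open, the fingers measure 128 mm over their backs; the gripper's body (75 mm by 189 mm) begins 69 mm behind the grasp point.
Start: joints at [56.087, 9.076, 91.501, -0, 79.423, -12.038], TCP at [0.214, 0.534, 0.215] pointing down, gripper open.
Joint ranges: [-166.64, 166.64], [-54.1, 131.32], [10.49, 154.53], [-73.88, 253.88], [9.74, 151.15], [-171.62, 171.62]. Speed limits (degrees/s): [147.25, 147.25, 180, 180, 180, 180].

### API

Orientations are given as [roll, pitch, yaw] about the fixed x, y, z axes, in that order (R = Rz(yaw) Ry(pitch) Rx(roll)).
In Python, from station import arm gives the robot as it stands. The module is installed in compiled form; this text tells all that it offers. Calls block until the motion is done:
- arm.move_to(position, orientation): joint-space move of the TCP to a pose.
- arm.move_l(position, ori=None, rate=0.15, stop_force=None): straight line of the TCP; ori=None keeps the orientation; rate is the mean speed in m/s. With stop_force (N) it stops when the force on the tool has changed by that much, and returns True; else False.
- arm.move_joints(angles): joint-space move.
- arm.move_gripper(opening, strength=None): finger opening in m; strength is the grip in N (None keeps the last); returns when the fingers have stopped.
- arm.pause(seconds).
- arm.ik(position, orientation): joint angles nearest the present ones, or None.
- arm.sense(): the state.
- arm.snapshot(name): name is "scene" or "top" or "wrist"; returns a dict with "pixels" (480x640x3 uint8, red, green, blue), "K" (3x3 intrinsics, pixels), "R" (3x3) and "t" (3): a world point X has camera coordinates R X + t; the wrist camera has in their place "mount" (4x4, takes a point from camera to tool coordinates, whose origin is the TCP and whose axes are the flange's). Camera axes: x right, y down, z forward; pixel columns grow to the right and rows downward; lengths in m; the calibration is good to about 2 mm. A picture is of the moment at which its call begins: read the wrist's pose just before it. There is no depth.
A pose or a line that the arm cannot do raises arm.Unreachable and nothing moves.
- arm.sign_off(): hands the job in, once; it reports no verdict.
The state is a dict: "time": time; "qpos": joint angles; "joint_vel": joint speeds; "effort": joint torques, N m; "tool_pos": TCP position; "tcp_rot": TCP orientation; "wrist_force": force on the tool from outside, world axes, zero at the start; "torque": the same for the moment, N m; "grip_width": finger opening in m.
Only numpy, scipy, OpenCV 4.12 (cv2) and the standard library are available. Lean on these libraries where they do the work, as an engineer would, in place of code of your own. Each camera call takes 0.05 s, during which the arm holds its last target.

## Working session

There is one attempt and no reset: what is moved stays moved. The work goes in short steps, each a Python script; the robot and the scene stay as the last script left them, time stands still between calls to the robot, and variables do not carry over. Pictures are saved under pics/ and viewed, and the job is handed in when it is done.

```bash
mkdir -p pics
python3 - <<'E'
from station import arm
import cv2,numpy as np,pickle
print(arm.sense())
d={}
for n in("scene","top","wrist"):
    s=arm.snapshot(n);d[n]=s;cv2.imwrite(f"pics/{n}0.png",s["pixels"][:,:,::-1])
    print(n,{k:np.round(v,4).tolist() for k,v in s.items() if k!="pixels"})
pickle.dump(d,open("snap0.pkl","wb"))
E
```

```text
{'time': 0.0, 'qpos': array([ 5.60886500e+01,  9.11109096e+00,  9.15708768e+01, -1.05687366e-03,
        7.94236335e+01, -1.20397440e+01]), 'joint_vel': array([-0.02483148, -0.03711757,  0.12584293,  0.05825287, -0.11032454,
       -0.00268272]), 'effort': array([ 1.00892357e-03, -3.85581279e+01, -3.22103333e+01,  7.01310695e-02,
        3.79729725e-02, -1.60623758e-04]), 'tool_pos': array([0.213892  , 0.53306763, 0.21364555]), 'tcp_rot': array([-1.79896505e+02, -2.10116625e-02,  1.58128570e+02]), 'wrist_force': array([ 0.69555626, -0.09089364, -0.14567188]), 'torque': array([-0.05169967, -0.01175112, -0.01482005]), 'grip_width': 0.09227158765472554}
scene {'K': [[571.6757, 0.0, 315.5689], [0.0, 571.6757, 243.2497], [0.0, 0.0, 1.0]], 'R': [[0.6668, -0.7452, 0.0045], [-0.5282, -0.4769, -0.7025], [0.5257, 0.4661, -0.7116]], 't': [-0.2691, 0.3879, 0.6307]}
top {'K': [[580.9588, 0.0, 319.3796], [0.0, 580.9588, 232.5158], [0.0, 0.0, 1.0]], 'R': [[0.0129, -0.9999, -0.0033], [-0.9898, -0.0123, -0.1419], [0.1419, 0.0051, -0.9899]], 't': [0.0891, 0.5188, 1.0363]}
wrist {'K': [[360.0624, 0.0, 315.8163], [0.0, 360.0624, 236.6998], [0.0, 0.0, 1.0]], 'mount': [[0.0005, -0.9603, -0.279, 0.0798], [1.0, 0.0005, 0.0, 0.0017], [0.0001, -0.279, 0.9603, -0.1714], [0.0, 0.0, 0.0, 1.0]]}
```

View pics/scene0.png

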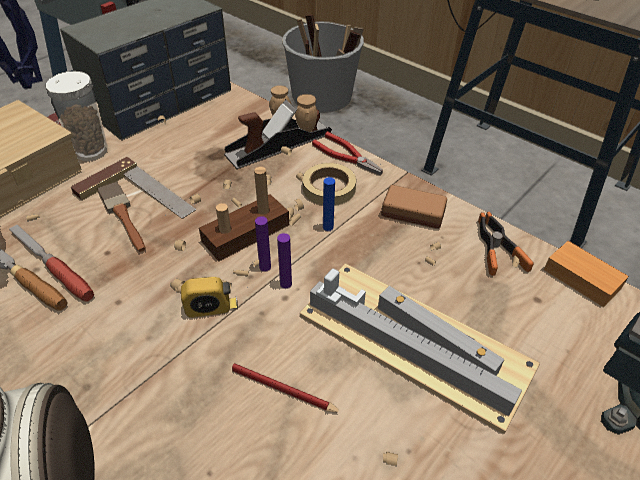

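View pics/top0.png

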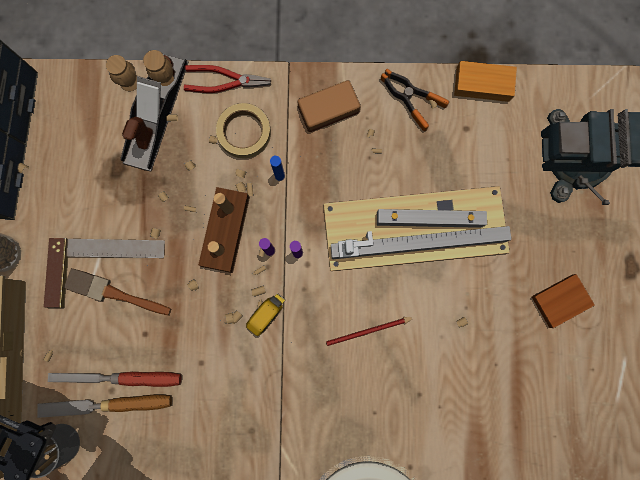

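View pics/wrist0.png

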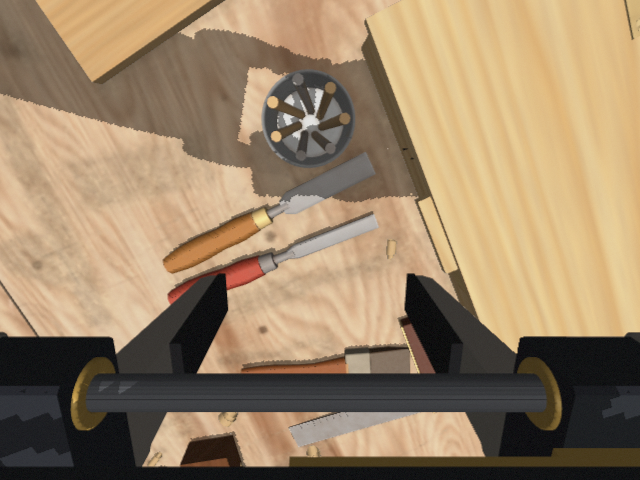

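Top view: stand near (224,230), dowel tops at (220,199) and (213,247). The gauge board spans about (325..510, 187..270), with the cursor at its left (mouth) end. I'll zoom in for accurate corners.

Run:
```python
import cv2,pickle
d=pickle.load(open("snap0.pkl","rb"))
t=d["top"]["pixels"][:,:,::-1]
cv2.imwrite("pics/z1.png",cv2.resize(t[180:280,315:515],None,fx=4,fy=4,interpolation=cv2.INTER_CUBIC))
cv2.imwrite("pics/z2.png",cv2.resize(t[180:280,190:310],None,fx=6,fy=6,interpolation=cv2.INTER_CUBIC))
s=d["scene"]["pixels"][:,:,::-1]
cv2.imwrite("pics/z3.png",cv2.resize(s[150:300,190:350],None,fx=4,fy=4,interpolation=cv2.INTER_CUBIC))
cv2.imwrite("pics/z4.png",cv2.resize(s[255:435,290:545],None,fx=3,fy=3,interpolation=cv2.INTER_CUBIC))
```

```text
(no output)
```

View pics/z1.png

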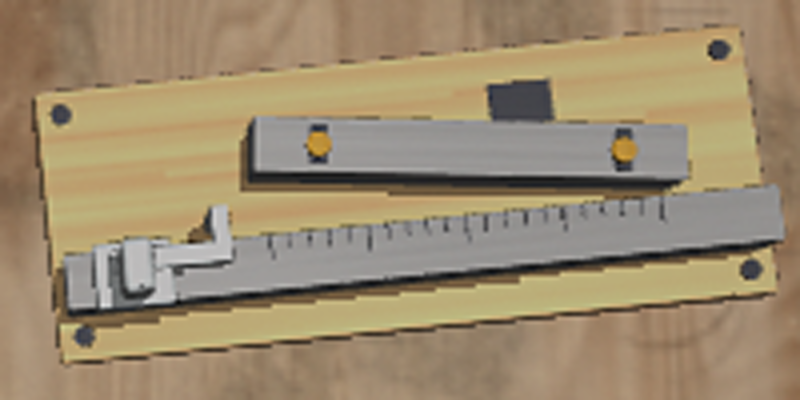

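View pics/z2.png

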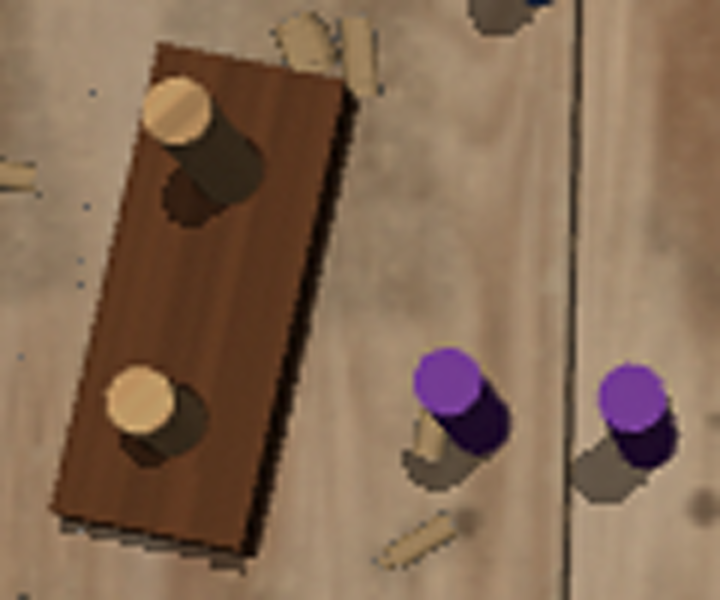

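View pics/z3.png

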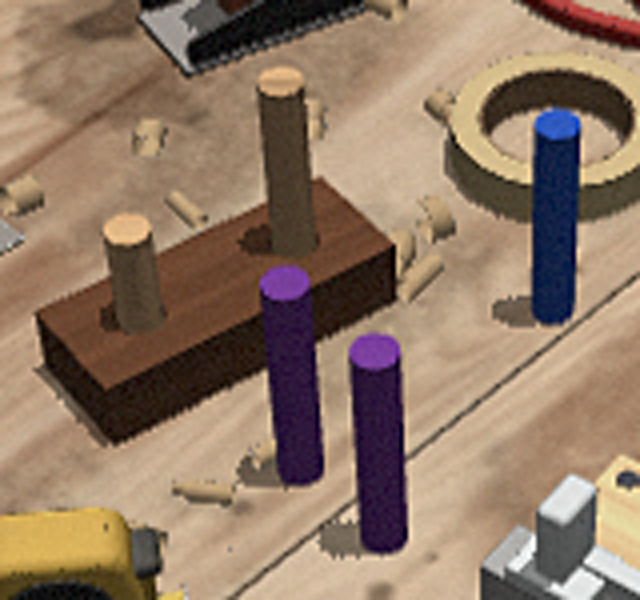

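View pics/z4.png

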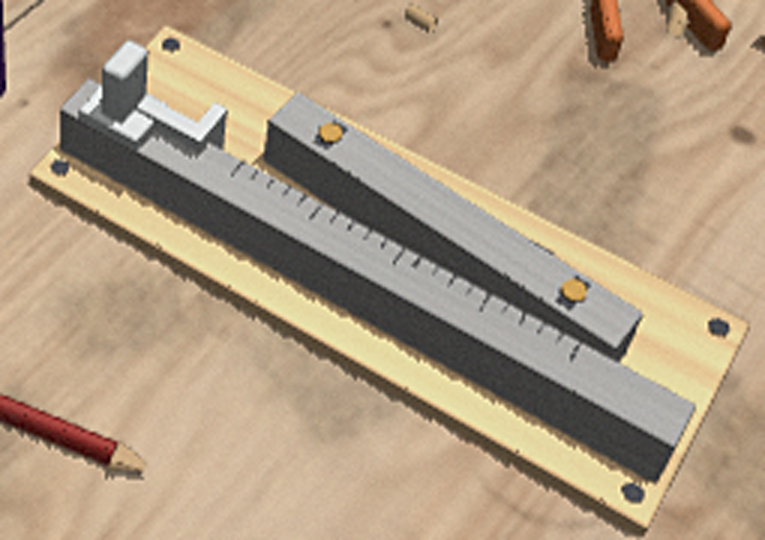

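```bash
cat > h.py <<'E'
import numpy as np,cv2,pickle
from scipy.optimize import least_squares
def proj(s,X):
    c=np.atleast_2d(X)@np.array(s["R"]).T+s["t"]; p=c@np.array(s["K"]).T
    return p[:,:2]/p[:,2:]
def back(s,uv,z):
    r=np.linalg.inv(s["K"])@[uv[0],uv[1],1]; R=np.array(s["R"]);o=-R.T@s["t"];d=R.T@r
    return o+d*(z-o[2])/d[2]
def uz(p,f,o): return (np.array(p,float)+.5)/f-.5+np.array(o)
def tri(obs):
    A=lambda X:np.concatenate([proj(s,X)[0]-p for s,p in obs])
    r=least_squares(A,[.5,0,.05]);return r.x,r.fun
def G2W(g,p):
    c,s=np.cos(g[2]),np.sin(g[2]);p=np.atleast_2d(p)
    return np.c_[g[0]+c*p[:,0]-s*p[:,1],g[1]+s*p[:,0]+c*p[:,1],p[:,2]]
E
python3 - <<'E'
from h import *
d=pickle.load(open("snap0.pkl","rb"));T,S=d["top"],d["scene"]
zt=lambda p:uz(p,4,(315,180)); zs=lambda p:uz(p,3,(290,255))
m=[(-.17,.065,.012),(.17,.065,.012),(.17,-.065,.012),(-.17,-.065,.012),(.165,-.015,.047),(.165,-.041,.047)]
tp=[zt(p) for p in[(35,95),(742,28),(775,293),(63,361),(779,188),(784,240)]]
sp=[zs(p) for p in[(165,27),(748,327),(645,533),(30,180),(693,407),(670,445)]]
def fit(which):
    def f(g):
        W=G2W(g,m);r=[]
        if 't' in which:r.append((proj(T,W)-tp).ravel())
        if 's' in which:r.append((proj(S,W)-sp).ravel())
        return np.concatenate(r)
    return least_squares(f,[.5,-.15,-1.5],x_scale=[.1,.1,.1])
for w in('t','s','ts'):
    r=fit(w);print(w,r.x[:2],np.degrees(r.x[2]),np.round(r.fun,1))
g=r.x;np.save("g.npy",g)
# dowels
z2=lambda p:uz(p,6,(190,180)); z3=lambda p:uz(p,4,(190,150))
for n,a,b,z in(("long",(177,110),(282,82),.125),("short",(140,399),(129,230),.085)):
    print(n,back(T,z2(a),z),back(S,z3(b),z),tri([(T,z2(a)),(S,z3(b))]))
# stand corners z=.035
st=[back(T,z2(p),.035) for p in((160,42),(350,84),(244,552),(52,510))]
print(np.round(st,4)); a=np.array(st);c=a.mean(0);ax=(a[0]+a[1]-a[2]-a[3])/2;print(c,np.linalg.norm(ax),ax)
u=ax/np.linalg.norm(ax);print(c+.04*u,c-.04*u)
# fin top
f=tri([(T,zt((139,256))),(S,zs((125,59)))]);print(f)
W=f[0];e=W[:2]-g[:2];c,s=np.cos(g[2]),np.sin(g[2]);print("fin gauge",c*e[0]+s*e[1],-s*e[0]+c*e[1])
E
```

```text
t [ 0.53164399 -0.08609911] -84.06150995861287 [-0.4 -0.7  0.   0.1  1.1  1.3 -1.   0.7 -0.2 -1.3  0.5 -0.2]
s [ 0.5286347  -0.08674457] -83.6993721804891 [-1.  -0.7  0.5  0.3 -0.4  0.5 -2.1 -1.9  1.1 -0.8  1.3  1. ]
ts [ 0.53006603 -0.08644084] -83.89425974538979 [-0.3  0.4  0.1  0.7  1.4  1.9 -0.7  1.8 -0.  -0.7  0.7  0.3 -0.3 -1.4
  0.7 -0.1 -0.4 -0.1 -1.5 -2.8  1.2 -1.3  1.4  0.4]
long [0.56268523 0.26757515 0.125     ] [0.5604065 0.2661061 0.125    ] (array([0.56286793, 0.26829102, 0.12248704]), array([-0.15778598,  0.18476976,  0.23681462, -0.03097824]))
short [0.48432473 0.28247583 0.085     ] [0.48206696 0.28068877 0.085     ] (array([0.48437123, 0.28327426, 0.08198198]), array([-0.13505237,  0.17134673,  0.20523173, -0.02477915]))
[[0.6025 0.2901 0.035 ]
 [0.5898 0.2303 0.035 ]
 [0.4435 0.2583 0.035 ]
 [0.4556 0.3176 0.035 ]]
[0.5228539  0.27406764 0.035     ] 0.14918566365928074 [ 0.14658195 -0.02775058  0.        ]
[0.56215579 0.26662709 0.035     ] [0.48355202 0.28150819 0.035     ]
(array([0.48955934, 0.04414559, 0.08899028]), array([-0.86837318,  0.91509383,  1.05370742, -0.15199509]))
fin gauge -0.13415409746441384 -0.026387251170274705
```

```bash
cat >> h.py <<'E'
from scipy.spatial.transform import Rotation as Ro
def wcam(arm,name=None):
    st=arm.sense(); s=arm.snapshot("wrist")
    Rt=Ro.from_euler("xyz",st["tcp_rot"],degrees=True).as_matrix();M=np.array(s["mount"])
    Rc=Rt@M[:3,:3];tc=Rt@M[:3,3]+st["tool_pos"]
    out=dict(pixels=s["pixels"],K=s["K"],R=Rc.T,t=-Rc.T@tc)
    if name:
        cv2.imwrite(f"pics/{name}.png",s["pixels"][:,:,::-1]);pickle.dump(out,open(name+".pkl","wb"))
    return out
E
python3 - <<'E'
from h import *
from station import arm
g=np.load("g.npy");y=np.degrees(g[2])
q=np.array(arm.sense()["qpos"])
for psi in(90+y,y-90,y+270):
    for p in([.5625,.267,.2],[.5625,.267,.055],list(G2W(g,(-.045,-.002,.052))[0]),list(G2W(g,(.06,-.005,.052))[0]),list(G2W(g,(-.134,-.028,.066))[0])):
        print(psi,np.round(p,3),arm.ik(p,[180,0,psi]))
E
```

```text
6.105740254610211 [0.562 0.267 0.2  ] [ 1.42897090e+01  1.66380040e+01  8.43142728e+01 -2.54444375e-14
  7.90477231e+01  9.81839688e+01]
6.105740254610211 [0.562 0.267 0.055] [ 1.42897090e+01  2.53081184e+01  9.05842538e+01 -2.54444375e-14
  6.41076278e+01  9.81839688e+01]
6.105740254610211 [ 0.523 -0.042  0.052] [-1.77815056e+01  1.27213065e+01  1.07182924e+02 -2.54444375e-14
  6.00957697e+01  6.61127542e+01]
6.105740254610211 [ 0.531 -0.147  0.052] [-2.79846318e+01  1.62406025e+01  1.02871104e+02 -2.54444375e-14
  6.08882934e+01  5.59096279e+01]
6.105740254610211 [0.488 0.044 0.066] [-9.03413257e+00  6.55062037e+00  1.12411147e+02 -2.54444375e-14
  6.10382322e+01  7.48601272e+01]
-173.89425974538977 [0.562 0.267 0.2  ] [ 14.28970901  16.63800402  84.31427284   0.          79.04772314
 -81.81603124]
-173.89425974538977 [0.562 0.267 0.055] [ 14.28970901  25.30811837  90.58425379   0.          64.10762785
 -81.81603124]
-173.89425974538977 [ 0.523 -0.042  0.052] [ -17.78150559   12.72130652  107.18292374    0.           60.09576974
 -113.88724585]
-173.89425974538977 [ 0.531 -0.147  0.052] [ -27.98463182   16.24060248  102.87110412    0.           60.88829339
 -124.09037208]
-173.89425974538977 [0.488 0.044 0.066] [  -9.03413257    6.55062037  112.41114742    0.           61.03823221
 -105.13987283]
186.10574025461023 [0.562 0.267 0.2  ] [ 14.28970901  16.63800402  84.31427284   0.          79.04772314
 -81.81603124]
186.10574025461023 [0.562 0.267 0.055] [ 14.28970901  25.30811837  90.58425379   0.          64.10762785
 -81.81603124]
186.10574025461023 [ 0.523 -0.042  0.052] [ -17.78150559   12.72130652  107.18292374    0.           60.09576974
 -113.88724585]
186.10574025461023 [ 0.531 -0.147  0.052] [ -27.98463182   16.24060248  102.87110412    0.           60.88829339
 -124.09037208]
186.10574025461023 [0.488 0.044 0.066] [  -9.03413257    6.55062037  112.41114742    0.           61.03823221
 -105.13987283]
```

Run:
```python
from h import *
from station import arm
g=np.load("g.npy");psi=np.degrees(g[2])-90
arm.move_to([.5,.2672,.24],[180,0,psi]); s=wcam(arm,"wA")
arm.move_to([.49,-.075,.2],[180,0,psi]); s=wcam(arm,"wB")
arm.move_to([.47,-.05,.16],[180,0,psi]); s=wcam(arm,"wC")
print(arm.sense()["time"])
```

```text
3.375
```

View pics/wA.png

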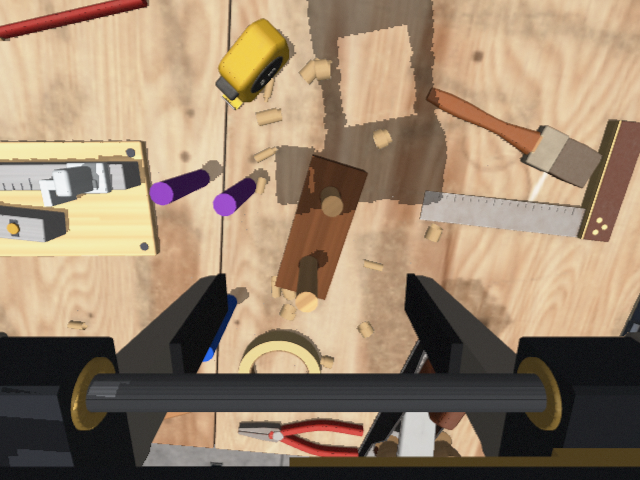

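View pics/wB.png

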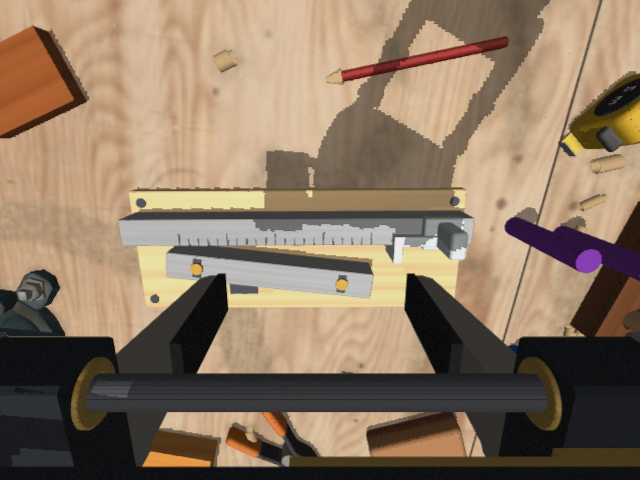

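View pics/wC.png

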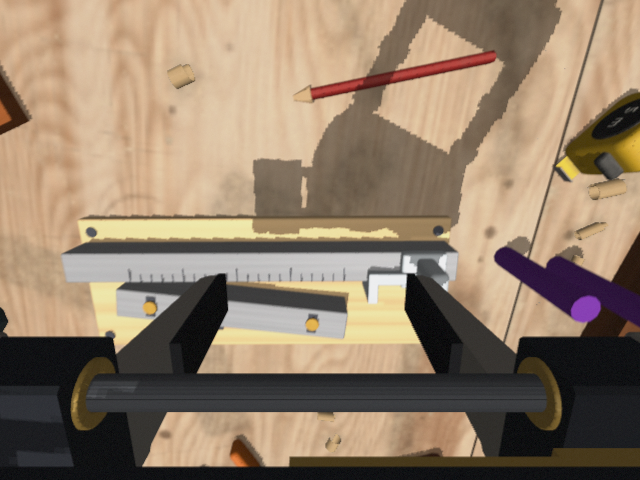

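Run:
```python
import cv2
t=cv2.imread("pics/wB.png")
a=cv2.resize(t[180:315,110:310],None,fx=4,fy=4,interpolation=cv2.INTER_CUBIC)
b=cv2.resize(t[180:315,290:490],None,fx=4,fy=4,interpolation=cv2.INTER_CUBIC)
cv2.imwrite("pics/wB1.png",a);cv2.imwrite("pics/wB2.png",b)
t=cv2.imread("pics/wA.png")
cv2.imwrite("pics/wA1.png",cv2.resize(t[145:325,260:380],None,fx=3,fy=3,interpolation=cv2.INTER_CUBIC))
```

```text
(no output)
```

View pics/wB1.png

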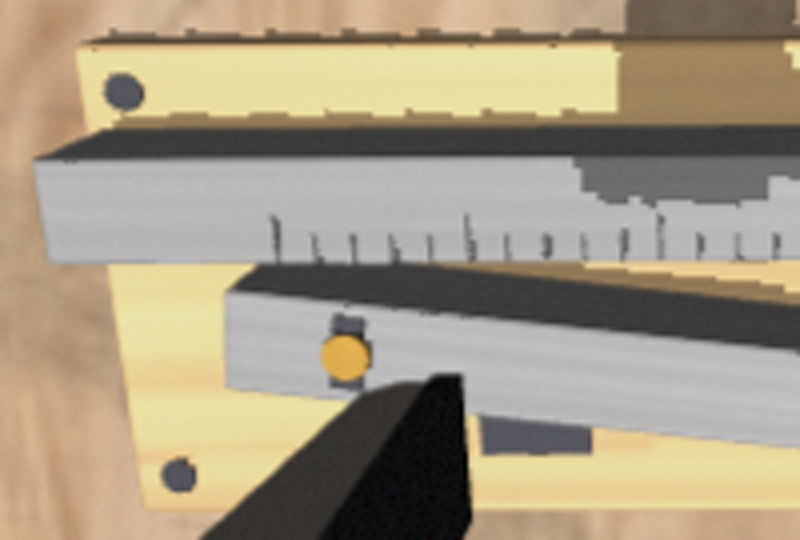

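View pics/wB2.png

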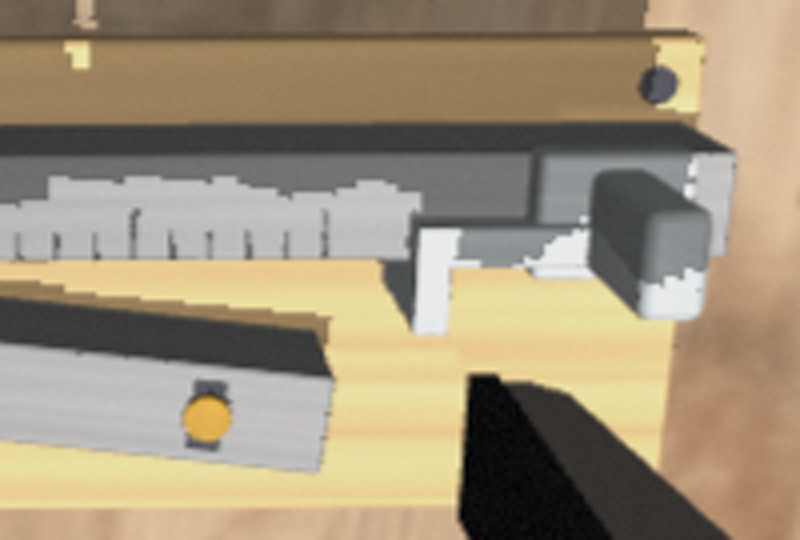

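View pics/wA1.png

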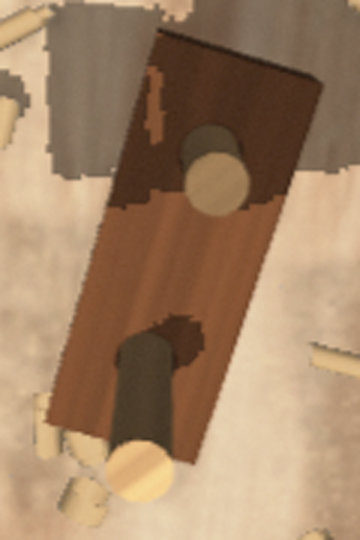

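Run:
```python
from h import *
d=pickle.load(open("snap0.pkl","rb"));T,S=d["top"],d["scene"]
B=pickle.load(open("wB.pkl","rb"));A=pickle.load(open("wA.pkl","rb"))
m=[(.17,-.065,.012),(.17,.065,.012),(-.17,-.065,.012),(-.17,.065,.012),(.165,-.041,.047),(.165,-.015,.047),(-.165,-.041,.047),(-.165,-.015,.047)]
b1=lambda p:uz(p,4,(110,180)); b2=lambda p:uz(p,4,(290,180))
P=np.array([b1((78,43)),b1((145,509)),b2((703,37)),b2((659,505)),b1((36,159)),b1((50,263)),b2((735,152)),b2((725,258))])
r=least_squares(lambda g:(proj(B,G2W(g,m))-P).ravel(),[.53,-.086,-1.46]);g=r.x
print(g[:2],np.degrees(g[2]),np.round(r.fun,1).tolist())
def inv(g,W):
    e=W[:2]-g[:2];c,s=np.cos(g[2]),np.sin(g[2]);return np.round([c*e[0]+s*e[1],-s*e[0]+c*e[1],W[2]],4)
print("wedge corners",inv(g,back(B,b2((332,377)),.047)),inv(g,back(B,b1((228,290)),.047)))
print("fin top",inv(g,back(B,b2((677,265)),.095)), "arm front",inv(g,back(B,b2((416,270)),.0605)))
a=lambda p:uz(p,3,(260,145))
print(back(A,a((140,470)),.125),back(A,a((217,183)),.085))
gg=np.load("g.npy")
zt=lambda p:uz(p,4,(315,180)); zs=lambda p:uz(p,3,(290,255))
for n,G in(("ts",gg),("w",g)):
  print(n,"fin",inv(G,back(T,zt((139,256)),.095)),inv(G,back(S,zs((125,59)),.095)))
np.save("gw.npy",g)
```

```text
[ 0.53176967 -0.08599595] -83.53048169690693 [-1.6, -1.6, -0.5, -0.5, 2.0, -1.7, -0.4, -0.8, -0.7, 0.9, 0.1, 1.7, 0.9, 1.0, 0.2, 1.3]
wedge corners [-0.0731  0.0134  0.047 ] [ 0.1236 -0.0097  0.047 ]
fin top [-0.1336 -0.03    0.095 ] arm front [-0.0889 -0.0181  0.0605]
[0.56287676 0.26836644 0.125     ] [0.48391311 0.28314612 0.085     ]
ts fin [-0.1328 -0.0256  0.095 ] [-0.1323 -0.032   0.095 ]
w fin [-0.1327 -0.0265  0.095 ] [-0.1323 -0.0329  0.095 ]
```

Run:
```python
from h import *
from station import arm
g=np.array([.5313,-.0861,np.radians(-83.8)]);np.save("g.npy",g);psi=np.degrees(g[2])-90
o=[180,0,psi]
arm.move_to([.5627,.2679,.24],o)
arm.move_gripper(.06)
print(arm.move_l([.5627,.2679,.055],rate=.12,stop_force=6))
arm.move_gripper(.0,strength=12)
s=arm.sense();print(s["time"],s["tool_pos"],s["grip_width"],s["wrist_force"])
arm.move_l([.5627,.2679,.20],rate=.12)
s=arm.sense();print(s["grip_width"],s["wrist_force"])
wcam(arm,"wD")
p=G2W(g,(-.05,-.002,.20))[0]
arm.move_to(list(p),o); 
q=arm.snapshot("top");cv2.imwrite("pics/top1.png",cv2.resize(q["pixels"][150:290,290:520],None,fx=3.4,fy=3.4,interpolation=cv2.INTER_CUBIC)[:,:,::-1])
wcam(arm,"wE");print(arm.sense()["time"],arm.sense()["tool_pos"],p)
```

```text
False
7.6667 [0.56271873 0.26754272 0.05494736] 0.019674260575492576 [-0.07598099 -1.21097479 -0.35479794]
0.020005185516596632 [ 0.43310033 -0.18568859 -0.31909018]
10.35 [ 0.52426308 -0.0355347   0.20001338] [ 0.52391173 -0.03660845  0.2       ]
```

View pics/wE.png

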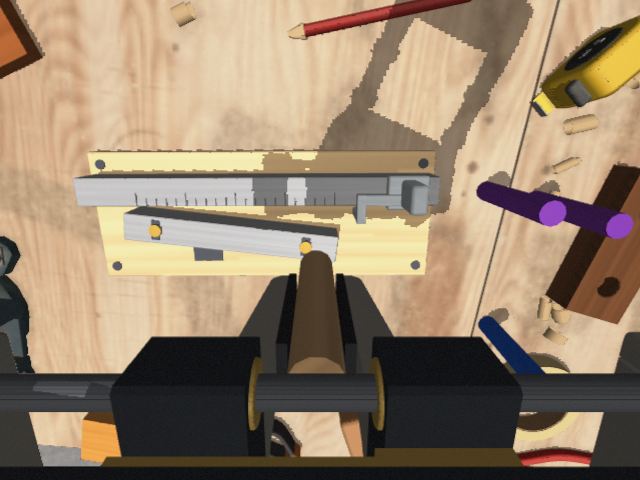

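View pics/top1.png

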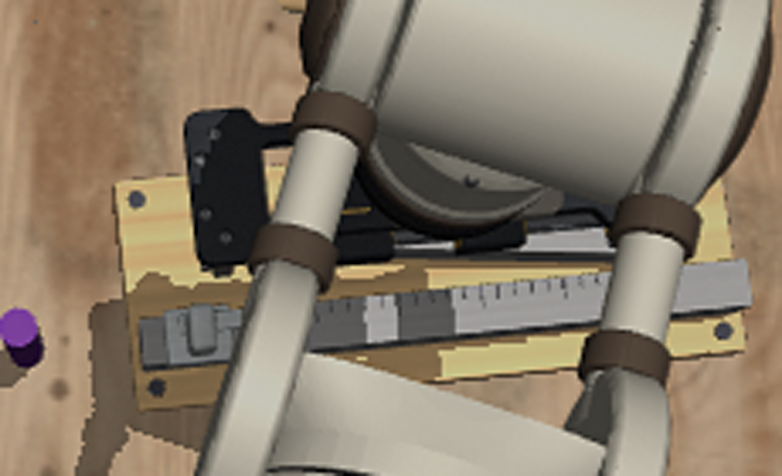

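wE shows the dowel held between the fingers with its foot at about (317,255), and all four board screws are visible. I'll refit the gauge from this view.

Run:
```python
import cv2
t=cv2.imread("pics/wE.png")
cv2.imwrite("pics/wE1.png",cv2.resize(t[140:290,65:265],None,fx=4,fy=4,interpolation=cv2.INTER_CUBIC))
cv2.imwrite("pics/wE2.png",cv2.resize(t[140:290,260:460],None,fx=4,fy=4,interpolation=cv2.INTER_CUBIC))
```

```text
(no output)
```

View pics/wE1.png

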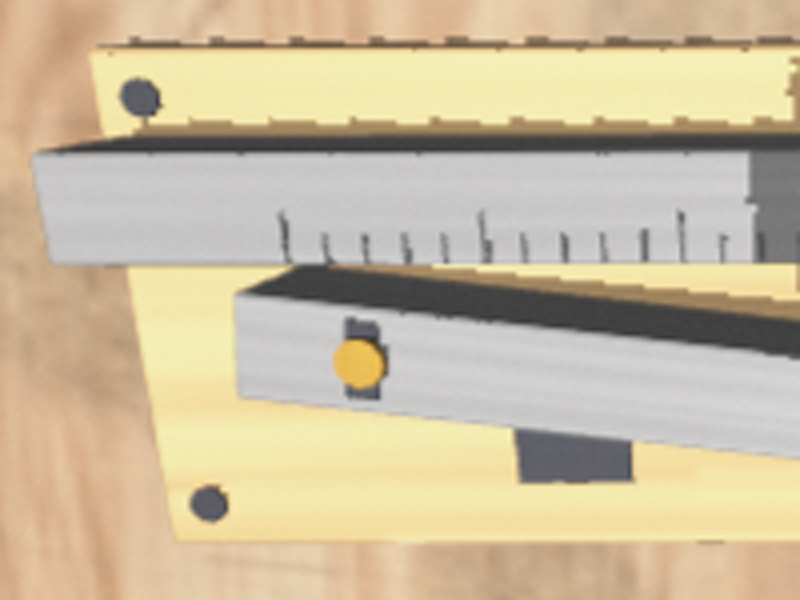

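View pics/wE2.png

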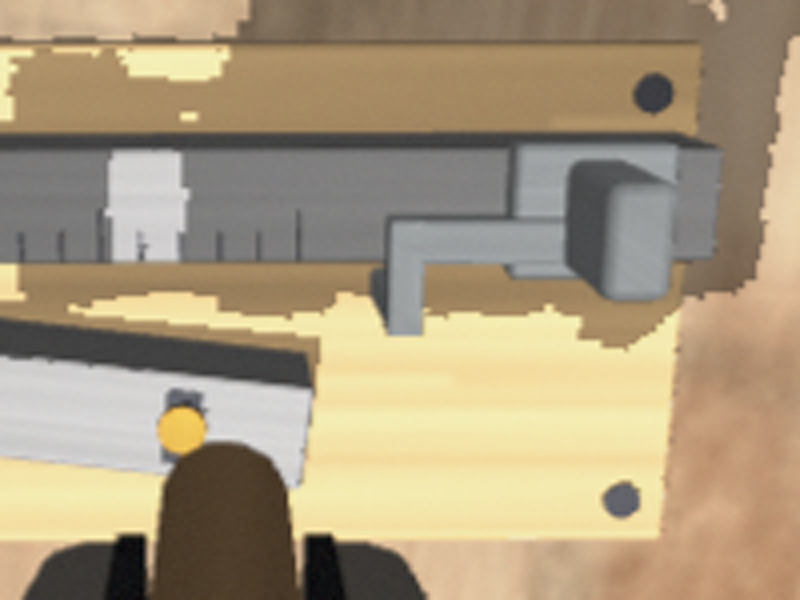

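Run:
```python
from h import *
from station import arm
B=pickle.load(open("wE.pkl","rb"))
m=[(.17,-.065,.012),(.17,.065,.012),(-.17,-.065,.012),(-.17,.065,.012),(.165,-.041,.047),(.165,-.015,.047),(-.165,-.041,.047),(-.165,-.015,.047)]
b1=lambda p:uz(p,4,(65,140)); b2=lambda p:uz(p,4,(260,140))
P=np.array([b1((92,47)),b1((175,541)),b2((700,42)),b2((660,537)),b1((33,155)),b1((50,264)),b2((720,148)),b2((712,257))])
r=least_squares(lambda g:(proj(B,G2W(g,m))-P).ravel(),[.53,-.086,-1.46]);g=r.x
print(g[:2],np.degrees(g[2]),np.round(r.fun,1).tolist())
# also let the camera shift free (dx,dy,dz of camera + small rot)
def f(v):
    W=G2W(v[:3],m)
    C=dict(B);C["R"]=Ro.from_rotvec(v[3:6]).as_matrix()@B["R"];C["t"]=Ro.from_rotvec(v[3:6]).as_matrix()@B["t"]
    return np.r_[(proj(C,W)-P).ravel(),np.array(v[3:6])*300]
r=least_squares(f,np.r_[g,0,0,0]);print(r.x[:2],np.degrees(r.x[2:]),np.round(r.fun,1).tolist())
def inv(g,W):
    e=W[:2]-g[:2];c,s=np.cos(g[2]),np.sin(g[2]);return np.round([c*e[0]+s*e[1],-s*e[0]+c*e[1],W[2]],4)
print("taper",inv(g,back(B,b2((312,388)),.047)),inv(g,back(B,b1((237,293)),.047)), "sb edge",inv(g,back(B,b2((100,262)),.047)),inv(g,back(B,b1((300,264)),.047)))
s=arm.sense();t=s["tool_pos"]
th=np.linspace(0,2*np.pi,60)
ring=np.c_[t[0]+.01*np.cos(th),t[1]+.01*np.sin(th),np.full(60,t[2]-.04)]
q=proj(B,ring);print("pred ring top",q[q[:,1].argmin()],"obs",b2((225,440)),q[:,0].min(),q[:,0].max())
print("tcp in g",inv(g,np.array(t)), s["tcp_rot"])
```

```text
[ 0.53172746 -0.08632041] -83.44218758761552 [-2.0, -1.7, -0.6, -0.6, 1.3, -2.0, 0.5, -0.8, -0.7, 0.6, 0.5, 1.9, 0.8, 0.8, 0.2, 2.1]
[ 0.53138935 -0.08765649] [-8.34150904e+01 -7.99329320e-02  1.67879108e-01  4.87950615e-02] [-1.8, -1.6, -0.5, -0.6, 1.2, -2.0, 0.5, -0.7, -0.6, 0.6, 0.6, 1.8, 0.6, 0.7, 0.0, 2.1, -0.4, 0.9, 0.3]
taper [-0.0736  0.0138  0.047 ] [ 0.1234 -0.0098  0.047 ] sb edge [-0.0248 -0.0164  0.047 ] [ 0.1079 -0.0165  0.047 ]
pred ring top [311.90041989 248.31938067] obs [315.875 249.625] 296.737472642206 328.74462175430966
tcp in g [-0.0513 -0.0016  0.2   ] [ 1.79986217e+02  1.18288052e-02 -1.73705279e+02]
```

Run:
```python
from h import *
from station import arm
g=np.array([.5313,-.0861,np.radians(-83.65)]);np.save("g.npy",g);psi=np.degrees(g[2])-90
o=[180,0,psi]
p=G2W(g,(-.05,-.0025,.100))[0]
arm.move_l(list(p),ori=o,rate=.1)
s=arm.sense();print(s["tool_pos"],s["wrist_force"])
p[2]=.050
print(arm.move_l(list(p),rate=.04,stop_force=4))
s=arm.sense();print(s["time"],s["tool_pos"],s["wrist_force"],s["torque"])
wcam(arm,"wF")
```

```text
[ 0.52394389 -0.03686972  0.10079666] [-0.32597575 -0.2684778   0.70322009]
True
12.6167 [ 0.52304993 -0.03672925  0.05179855] [-0.14282429 -0.74899545  3.99390885] [0.01632383 0.13540414 0.01973667]
```

View pics/wF.png

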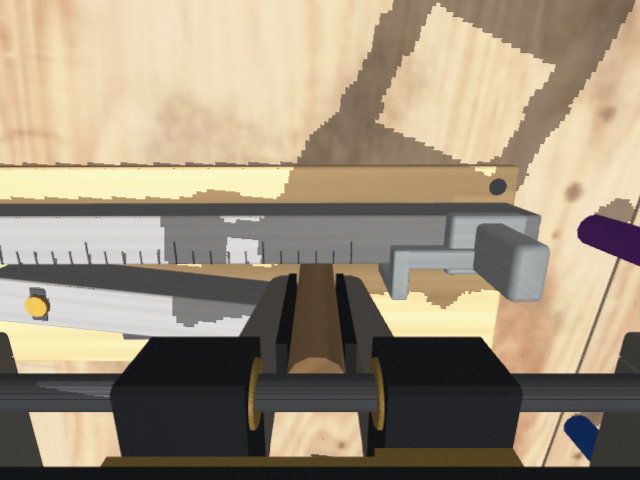

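Run:
```python
from h import *
from station import arm
g=np.load("g.npy")
c,s_=np.cos(g[2]),np.sin(g[2])
def fg(f): return np.round([c*f[0]+s_*f[1],-s_*f[0]+c*f[1],f[2]],2)
def rep(t):
    s=arm.sense();e=s["tool_pos"][:2]-g[:2]
    print(t,round(s["time"],2),np.round([c*e[0]+s_*e[1],-s_*e[0]+c*e[1],s["tool_pos"][2]],4),fg(s["wrist_force"]),round(s["grip_width"],4))
rep("a")
arm.move_gripper(.0215,strength=30);arm.pause(.2);rep("loose")
p=G2W(g,(-.05,-.003,.0505))[0];arm.move_l(list(p),rate=.02);rep("low")
p=G2W(g,(.058,-.004,.0505))[0]
print(arm.move_l(list(p),rate=.02,stop_force=3));rep("stop")
arm.pause(.2);rep("hold")
wcam(arm,"wG")
```

```text
a 12.67 [-0.05   -0.0028  0.0518] [-0.55 -1.05  5.44] 0.0196
loose 13.1 [-0.0506 -0.0039  0.0505] [ 0.07 -0.8  -0.2 ] 0.0217
low 13.35 [-0.05   -0.003   0.0504] [-0.43 -0.7  -0.31] 0.0215
True
stop 15.78 [-0.01   -0.0039  0.0501] [ 0.25 -0.17 -0.17] 0.0216
hold 15.97 [-0.0108 -0.0045  0.0495] [0.3  0.3  0.02] 0.0218
```

View pics/wG.png

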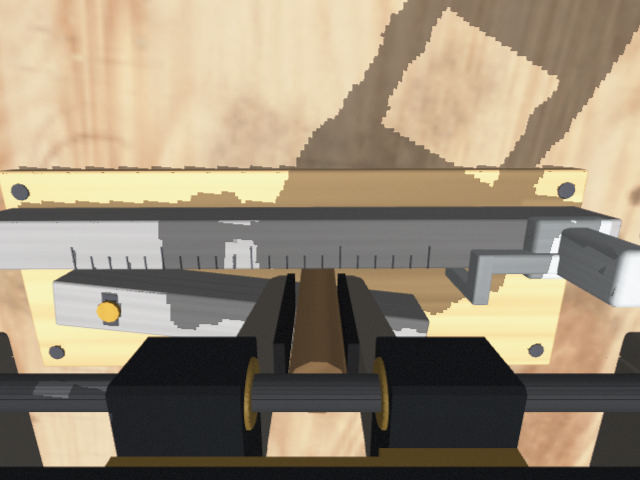

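```bash
cat >> h.py <<'E'
g=np.load("g.npy");c_,s_=np.cos(g[2]),np.sin(g[2])
def fg(f): return np.round([c_*f[0]+s_*f[1],-s_*f[0]+c_*f[1],f[2]],2)
def tg(arm):
    s=arm.sense();e=s["tool_pos"][:2]-g[:2];return np.array([c_*e[0]+s_*e[1],-s_*e[0]+c_*e[1],s["tool_pos"][2]])
def rep(arm,t):
    s=arm.sense();print(t,round(s["time"],2),np.round(tg(arm),4),fg(s["wrist_force"]),round(s["grip_width"],4))
E
python3 - <<'E'
from h import *
from station import arm
x=-.0108
for i in range(5):
    x+=.012
    p=G2W(g,(x,-.0045,.0505))[0]
    r=arm.move_l(list(p),rate=.015,stop_force=4);rep(arm,r)
    if r: break
arm.pause(.2);rep(arm,"hold")
E
```

```text
False 16.98 [ 0.0012 -0.0044  0.0506] [-1.19  0.24 -0.55] 0.0218
True 17.44 [ 0.0055 -0.0052  0.0501] [-0.42 -0.11  0.06] 0.0216
hold 17.64 [ 0.0048 -0.0057  0.0494] [ 0.02 -0.21  0.71] 0.0214
```

Run:
```python
from h import *
from station import arm
x=.0055
for i in range(30):
    x+=.0006
    p=G2W(g,(x,-.005,.0508))[0]
    arm.move_l(list(p),rate=.015);f=-fg(arm.sense()["wrist_force"])[0]
    rep(arm,round(x,4))
    if f>3.5: break
```

```text
0.0061 17.91 [ 0.0061 -0.005   0.0508] [-0.92  0.08 -1.04] 0.0215
0.0067 18.16 [ 0.0066 -0.0051  0.0507] [-0.73 -0.34 -0.83] 0.0213
0.0073 18.41 [ 0.0072 -0.0051  0.0508] [-0.39 -0.95 -0.1 ] 0.0217
0.0079 18.66 [ 0.0078 -0.0051  0.0507] [-1.4   0.03  0.79] 0.0214
0.0085 18.91 [ 0.0084 -0.0051  0.0508] [-1.94 -1.13  0.34] 0.021
0.0091 19.16 [ 0.009  -0.0051  0.0508] [-2.26 -2.65  1.68] 0.0214
0.0097 19.41 [ 0.0095 -0.0051  0.0507] [-3.07 -1.06  0.89] 0.0217
0.0103 19.66 [ 0.0099 -0.0051  0.0508] [-5.28 -1.23  3.17] 0.0216
```

Run:
```python
from h import *
from station import arm
x=.0103
for i in range(15):
    x+=.0003
    p=G2W(g,(x,-.005,.0508))[0]
    arm.move_l(list(p),rate=.015);F=[]
    for k in range(3): F.append(arm.sense()["wrist_force"]);arm.pause(.03)
    f=-fg(np.mean(F,0))[0]
    rep(arm,(round(x,4),f))
    if f>8: break
wcam(arm,"wH")
```

```text
(0.0106, np.float64(5.46)) 20.01 [ 0.01   -0.0052  0.0507] [-5.1  -2.47  2.56] 0.0213
(0.0109, np.float64(5.79)) 20.36 [ 0.0102 -0.0052  0.0507] [-5.81 -1.92  2.26] 0.0217
(0.0112, np.float64(6.51)) 20.71 [ 0.0103 -0.0052  0.0507] [-6.11 -2.19  4.18] 0.0214
(0.0115, np.float64(6.81)) 21.06 [ 0.0105 -0.0052  0.0508] [-6.34 -1.88  3.67] 0.0221
(0.0118, np.float64(7.47)) 21.41 [ 0.0106 -0.0053  0.0507] [-7.34 -2.    4.55] 0.0214
(0.0121, np.float64(7.29)) 21.76 [ 0.0108 -0.0053  0.0507] [-7.49 -1.92  4.6 ] 0.0215
(0.0124, np.float64(8.16)) 22.11 [ 0.0109 -0.0053  0.0507] [-9.13 -1.68  4.77] 0.0213
```

View pics/wH.png

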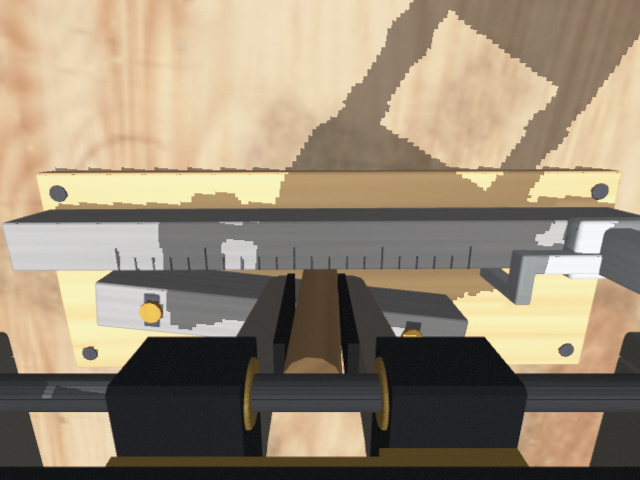

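Run:
```python
from h import *
from station import arm
arm.move_gripper(.045);arm.pause(.1);rep(arm,"open")
arm.move_l(list(G2W(g,(.011,-.005,.16))[0]),rate=.12)
arm.move_to(list(G2W(g,(-.134,-.028,.22))[0]),[180,0,np.degrees(g[2])-90])
for n in("scene","top"):
    s=arm.snapshot(n);cv2.imwrite(f"pics/{n}2.png",s["pixels"][:,:,::-1]);pickle.dump(s,open(n+"2.pkl","wb"))
wcam(arm,"wI");rep(arm,"")
t=cv2.imread("pics/scene2.png");cv2.imwrite("pics/scene2z.png",cv2.resize(t[200:400,290:490],None,fx=3,fy=3,interpolation=cv2.INTER_CUBIC))
```

```text
open 22.78 [ 0.0126 -0.0049  0.0508] [ 0.11  0.15 -0.24] 0.0452
 24.67 [-0.1327 -0.0282  0.2188] [-0.18  0.26  0.31] 0.045
```

View pics/scene2z.png

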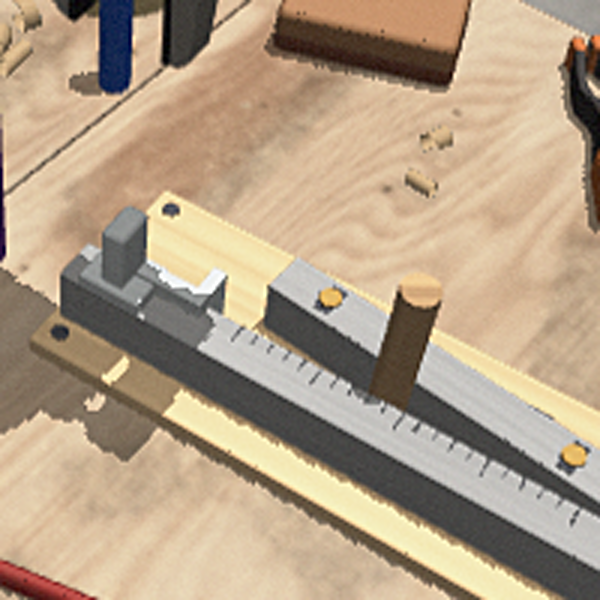

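View pics/wI.png

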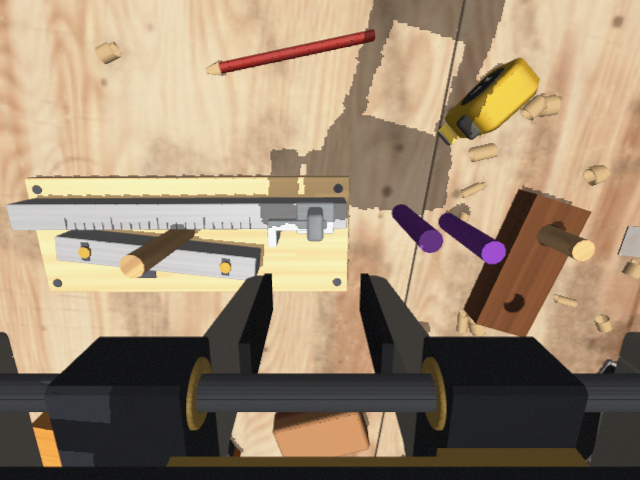

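View pics/top2.png

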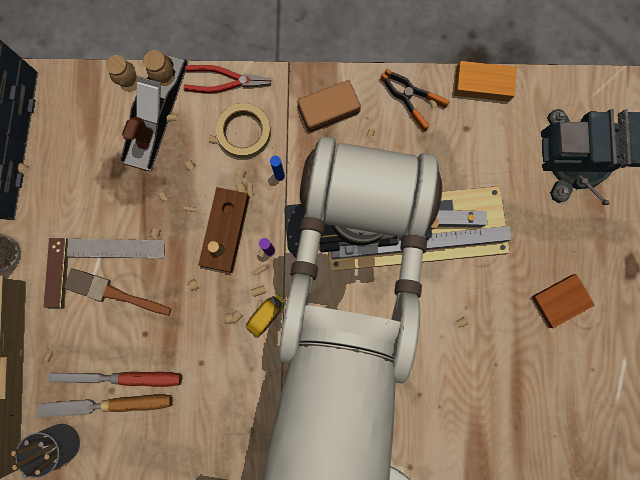

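Run:
```python
from h import *
S=pickle.load(open("scene2.pkl","rb"));I=pickle.load(open("wI.pkl","rb"))
zs=lambda p:uz(p,3,(290,200))
# predicted upright image at contact
for x in(.005,.010,.0125):
  W=G2W(g,[(x,-.005,.047),(x,-.005,.122)])
  print(x,(proj(S,W)+.5-[290,200])*3-.5,proj(I,W))
t=tri([(S,zs((420,288))),(I,(132,265))]);print(t)
W=t[0];e=W[:2]-g[:2];print(c_*e[0]+s_*e[1],-s_*e[0]+c_*e[1],W[2])
t=cv2.imread("pics/wI.png");cv2.imwrite("pics/wIz.png",cv2.resize(t[200:300,100:260],None,fx=5,fy=5,interpolation=cv2.INTER_CUBIC))
t=cv2.imread("pics/scene2.png");cv2.imwrite("pics/scene2y.png",cv2.resize(t[280:345,390:460],None,fx=8,fy=8,interpolation=cv2.INTER_CUBIC))
```

```text
0.005 [[388.62954011 378.80709759]
 [410.69816001 279.69057555]] [[175.4521955  239.54105534]
 [140.0737005  266.40753538]]
0.01 [[397.8081096  383.70879147]
 [420.56555842 284.67069918]] [[170.42587849 239.54632042]
 [133.78136373 266.41390498]]
0.0125 [[402.41422443 386.1686263 ]
 [425.5185967  287.17052151]] [[167.91274486 239.54895293]
 [130.63523433 266.41708974]]
(array([ 0.52603786, -0.09769524,  0.12235827]), array([ 0.33025789, -0.26208167,  0.10339585, -0.21418888]))
0.010942097249240649 -0.0065123121090369844 0.12235826806502785
```

View pics/wIz.png

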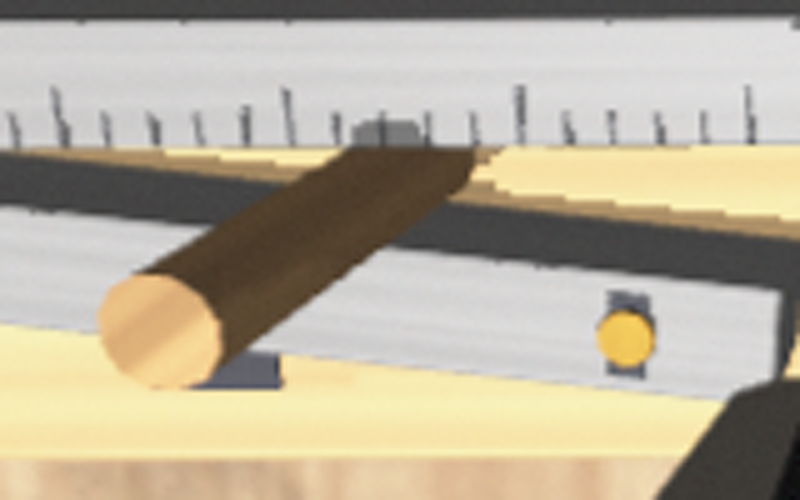

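View pics/scene2y.png

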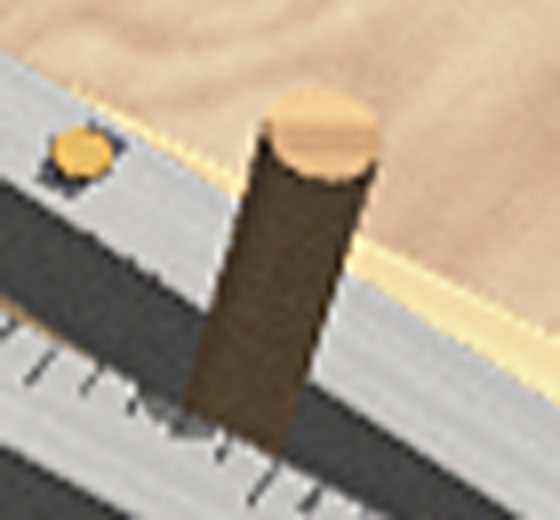

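Run:
```python
from h import *
S=pickle.load(open("scene2.pkl","rb"));I=pickle.load(open("wI.pkl","rb"))
def edges(C,x,y,tx,ty,z0=.05,z1=.12):
    # silhouette edge slopes by projecting cylinder rings: tangent extremes
    a=np.array([tx,ty,1.]);a/=np.linalg.norm(a)
    e1=np.cross(a,[1,0,0]);e1/=np.linalg.norm(e1);e2=np.cross(a,e1);th=np.linspace(0,2*np.pi,361)
    base=np.array([x,y,.047]);ctr=[base+a*s for s in(.005,.07)]
    ring=[proj(C,G2W(g,c+.01*(np.outer(np.cos(th),e1)+np.outer(np.sin(th),e2)))) for c in ctr]
    d=ring[1].mean(0)-ring[0].mean(0);n=np.array([-d[1],d[0]])
    out=[]
    for f in(np.argmin,np.argmax):
        i=[f(r@n) for r in ring];v=ring[1][i[1]]-ring[0][i[0]];out.append(np.arctan2(v[1],v[0]))
    return out
so=[np.arctan2(135-400,262-185),np.arctan2(165-455,378-285)]
io=[np.arctan2(365-187,222-470),np.arctan2(270-150,150-355)]
print(np.degrees(so),np.degrees(edges(S,.01,-.005,0,0)));print(np.degrees(io),np.degrees(edges(I,.01,-.005,0,0)))
def f(t): return np.r_[np.sort(edges(S,.01,-.005,*t))-np.sort(so),np.sort(edges(I,.01,-.005,*t))-np.sort(io)]
r=least_squares(f,[0,0],diff_step=1e-2,x_scale=.1);print(r.x,np.degrees(r.fun))
r=least_squares(f,[0.1,0.01],diff_step=1e-2,x_scale=.1);print(r.x)
```

```text
[-73.79792985 -72.21949164] [-77.87668165 -76.23647152]
[144.33141053 149.65675112] [140.48303388 147.03429948]
[ 0.04484197 -0.00318316] [-0.0451867   0.10077452 -0.39604705  0.37595752]
[ 0.04484397 -0.00317801]
```

Run:
```python
from h import *
from station import arm
o=[180,0,np.degrees(g[2])-90]
print(arm.move_l(list(G2W(g,(-.133,-.028,.066))[0]),ori=o,rate=.08,stop_force=5));rep(arm,"down")
arm.move_gripper(.0,strength=6);arm.pause(.1);rep(arm,"grip")
x0=tg(arm)[0]
p=G2W(g,(-.058,-.028,.066))[0]
print(arm.move_l(list(p),rate=.03,stop_force=7));rep(arm,"slid")
wcam(arm,"wJ");s=arm.snapshot("scene");t=s["pixels"][:,:,::-1]
cv2.imwrite("pics/scene3z.png",cv2.resize(t[230:380,300:500],None,fx=4,fy=4,interpolation=cv2.INTER_CUBIC))
```

```text
False
down 26.74 [-0.1329 -0.0277  0.0664] [-0.25  0.17 -1.07] 0.045
grip 27.41 [-0.1329 -0.028   0.066 ] [ 1.68 -0.06 -0.41] 0.0136
False
slid 30.06 [-0.058  -0.0279  0.066 ] [-0.96  2.09  0.64] 0.0137
```

View pics/scene3z.png

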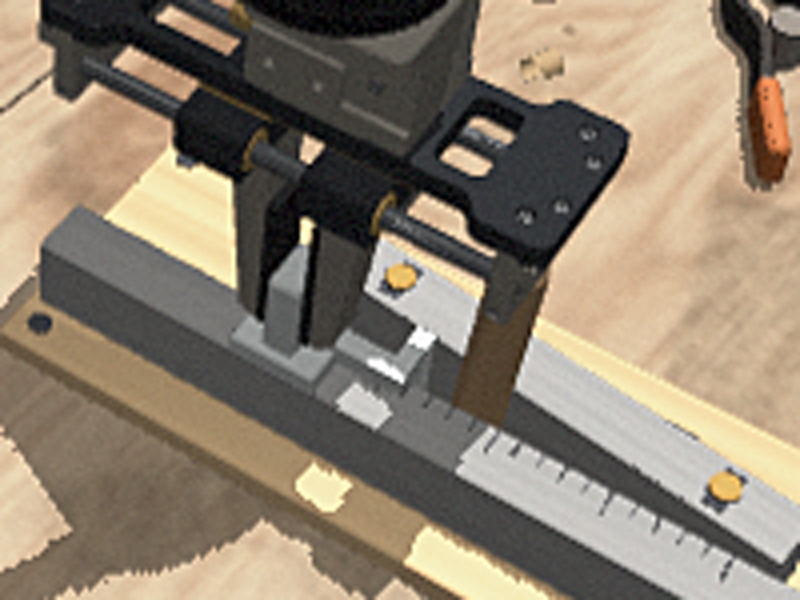

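View pics/wJ.png

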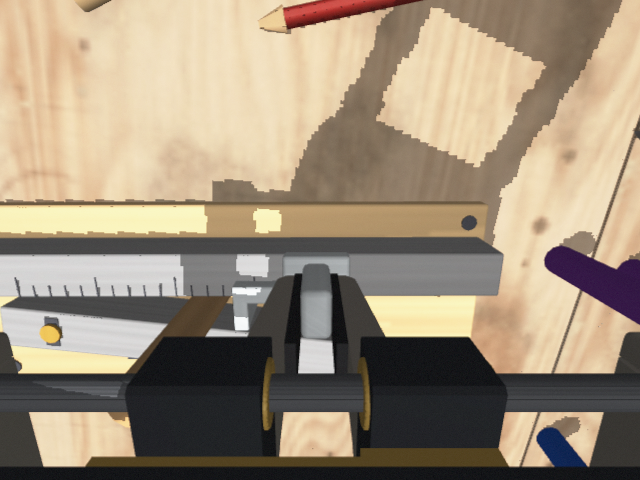

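Run:
```python
from h import *
from station import arm
print(arm.move_l(list(G2W(g,(-.050,-.028,.066))[0]),rate=.02,stop_force=6));rep(arm,"a")
x=-.050
for i in range(28):
    x+=.0006
    arm.move_l(list(G2W(g,(x,-.028,.066))[0]),rate=.01);F=[]
    for k in range(3): F.append(arm.sense()["wrist_force"]);arm.pause(.02)
    f=fg(np.mean(F,0));print(round(x,4),np.round(tg(arm),4),f,arm.sense()["time"])
    if f[0]<-4: break
wcam(arm,"wK")
```

```text
False
a 30.71 [-0.0494 -0.0279  0.066 ] [ 1.75  3.4  -0.99] 0.014
-0.0494 [-0.0493 -0.0279  0.0661] [ 0.14  3.33 -1.09] 31.0083
-0.0488 [-0.049  -0.0279  0.066 ] [-1.68  4.36 -0.5 ] 31.3083
-0.0482 [-0.0482 -0.0279  0.0661] [-1.19  4.66  0.04] 31.6083
-0.0476 [-0.0475 -0.0279  0.066 ] [-1.06  4.75 -0.29] 31.9083
-0.047 [-0.0469 -0.0279  0.066 ] [-1.5   4.78 -0.84] 32.2083
-0.0464 [-0.0465 -0.0279  0.066 ] [-1.63  5.07  0.27] 32.5083
-0.0458 [-0.0461 -0.0279  0.066 ] [-2.84  4.9   0.3 ] 32.8083
-0.0452 [-0.0458 -0.0279  0.066 ] [-4.02  5.2   0.28] 33.1083
```

View pics/wK.png

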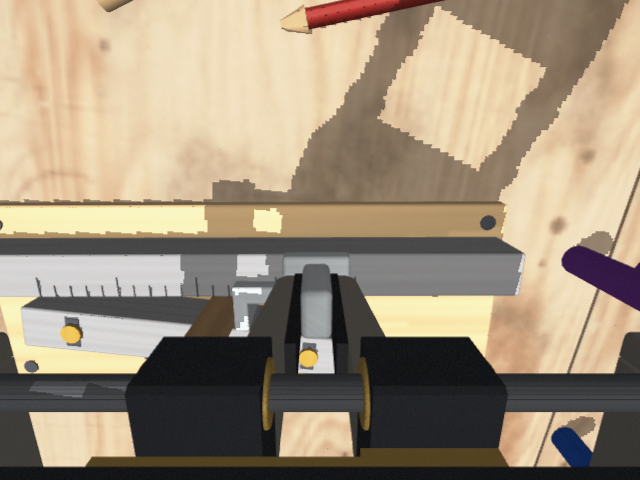

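Run:
```python
from h import *
from station import arm
x=-.0452
for i in range(4):
    x+=.0004
    arm.move_l(list(G2W(g,(x,-.028,.066))[0]),rate=.01);F=[]
    for k in range(3): F.append(arm.sense()["wrist_force"]);arm.pause(.02)
    f=fg(np.mean(F,0));print(round(x,4),np.round(tg(arm),4),f,arm.sense()["time"])
    if f[0]<-6: break
arm.move_gripper(.03);arm.pause(.2);rep(arm,"rel")
t=tg(arm)
arm.move_l(list(G2W(g,(t[0],-.028,.18))[0]),rate=.1)
arm.move_to(list(G2W(g,(-.12,-.05,.22))[0]),[180,0,np.degrees(g[2])-90])
wcam(arm,"wL");s=arm.snapshot("scene");pickle.dump(s,open("scene4.pkl","wb"));t=s["pixels"][:,:,::-1]
cv2.imwrite("pics/scene4z.png",cv2.resize(t[260:360,350:480],None,fx=6,fy=6,interpolation=cv2.INTER_CUBIC))
t=cv2.imread("pics/wL.png");cv2.imwrite("pics/wLz.png",cv2.resize(t[150:310,100:320],None,fx=3.6,fy=3.6,interpolation=cv2.INTER_CUBIC))
rep(arm,"end")
```

```text
-0.0448 [-0.0456 -0.0279  0.066 ] [-4.44  5.06  0.43] 33.4583
-0.0444 [-0.0455 -0.0279  0.066 ] [-4.96  6.02  0.81] 33.7583
-0.044 [-0.0453 -0.0279  0.066 ] [-6.31  5.39  1.32] 34.0583
rel 34.69 [-0.0439 -0.0281  0.066 ] [-0.08  0.62  0.06] 0.0299
end 36.52 [-0.1195 -0.0503  0.219 ] [0.13 0.35 0.15] 0.03
```

View pics/scene4z.png

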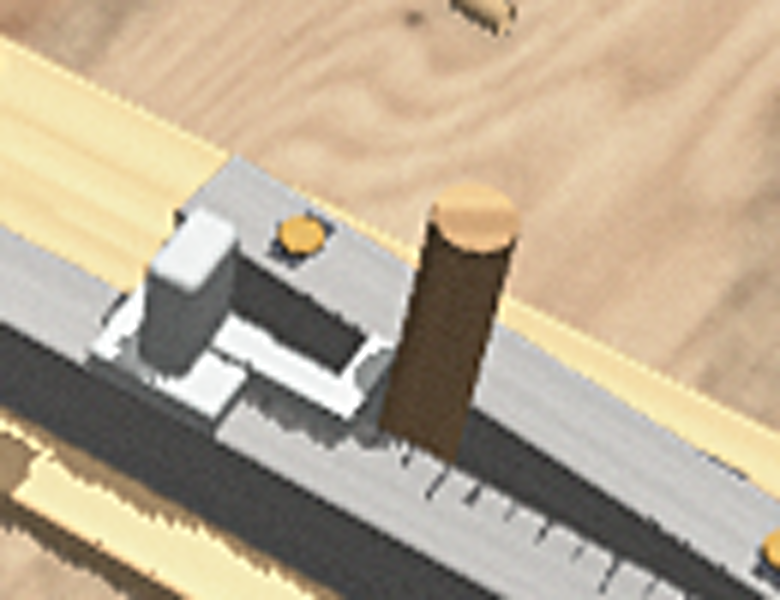

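View pics/wLz.png

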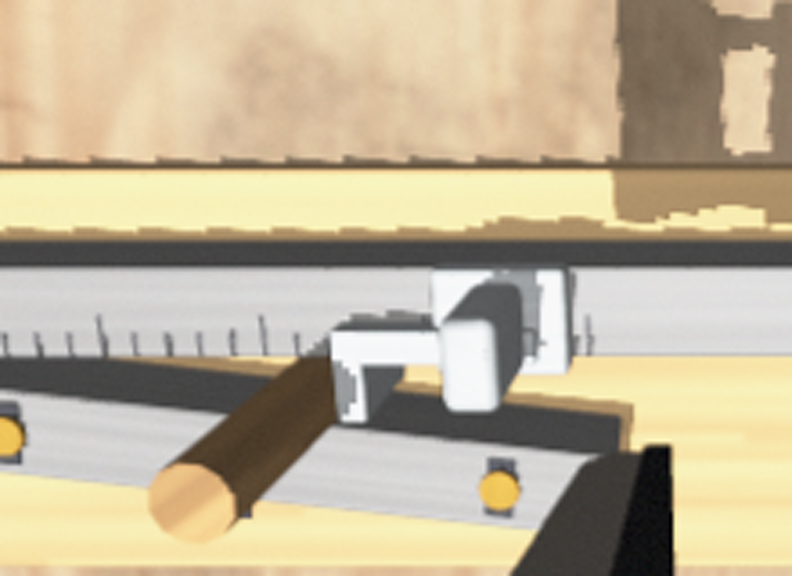

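Touching, and the cursor's push has straightened the dowel (its scene slope of about 0.24 against 0.23 for vertical). Since straightening changed the seat, I'll press it home once more through the cursor, to about 7 N on the dowel.

Run:
```python
from h import *
from station import arm
o=[180,0,np.degrees(g[2])-90]
arm.move_to(list(G2W(g,(-.0453,-.028,.15))[0]),o)
print(arm.move_l(list(G2W(g,(-.0453,-.028,.066))[0]),ori=o,rate=.06,stop_force=5));rep(arm,"down")
arm.move_gripper(.0,strength=15);arm.pause(.1);rep(arm,"grip")
x=-.0453
for i in range(14):
    x+=.0003
    arm.move_l(list(G2W(g,(x,-.028,.066))[0]),rate=.01);F=[]
    for k in range(3): F.append(arm.sense()["wrist_force"]);arm.pause(.02)
    f=fg(np.mean(F,0));print(round(x,4),np.round(tg(arm),4),f)
    if f[0]<-8.3: break
arm.move_gripper(.03);arm.pause(.2);rep(arm,"rel")
t=tg(arm)
arm.move_l(list(G2W(g,(t[0],-.028,.18))[0]),rate=.1)
arm.move_to(list(G2W(g,(-.12,-.05,.22))[0]),o)
wcam(arm,"wM");s=arm.snapshot("scene");pickle.dump(s,open("scene5.pkl","wb"));t=s["pixels"][:,:,::-1]
cv2.imwrite("pics/scene5z.png",cv2.resize(t[260:360,350:480],None,fx=6,fy=6,interpolation=cv2.INTER_CUBIC))
t=cv2.imread("pics/wM.png");cv2.imwrite("pics/wMz.png",cv2.resize(t[150:310,100:320],None,fx=3.6,fy=3.6,interpolation=cv2.INTER_CUBIC))
rep(arm,"end")
```

```text
False
down 38.58 [-0.0451 -0.0277  0.0664] [-0.85 -0.68  0.04] 0.0301
grip 39.06 [-0.0454 -0.0279  0.0662] [-1.57 -0.09  2.04] 0.0139
-0.045 [-0.0454 -0.0279  0.0662] [-4.11  0.06  4.19]
-0.0447 [-0.0452 -0.0278  0.0662] [-5.83 -0.34  5.24]
-0.0444 [-0.0452 -0.0279  0.0662] [-6.17 -0.47  5.42]
-0.0441 [-0.0451 -0.0278  0.0662] [-6.93 -0.66  5.57]
-0.0438 [-0.045  -0.0279  0.0662] [-7.27 -0.34  6.14]
-0.0435 [-0.0449 -0.0279  0.0662] [-8.44 -0.29  6.32]
rel 41.49 [-0.0434 -0.028   0.066 ] [-0.18  0.08  0.09] 0.0301
end 43.33 [-0.1196 -0.0503  0.2191] [-0.33  0.15 -0.31] 0.0302
```

View pics/scene5z.png

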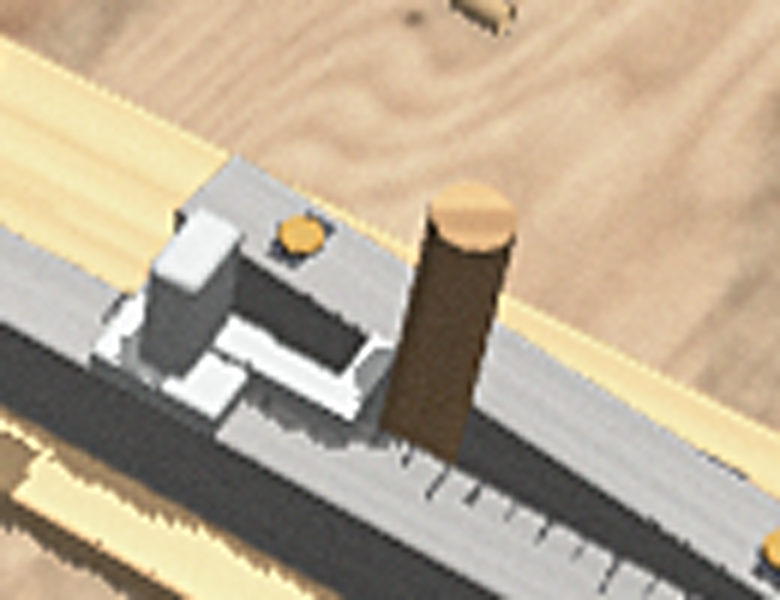

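View pics/wMz.png

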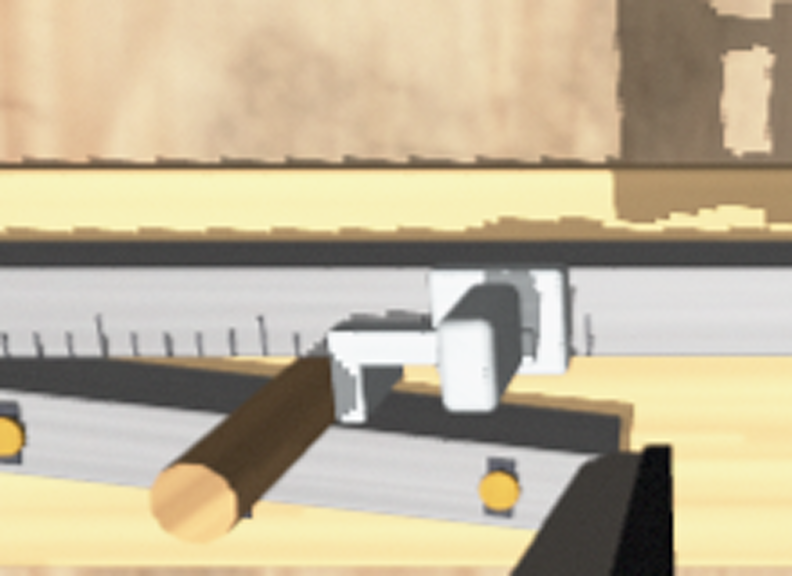

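The dowel stands upright with the tongue against it, at about (385,400) in the scene crop, and the gripper is clear. I'm handing in.

```bash
python3 -c "
from station import arm
arm.sign_off(); print(arm.sense()['time'])"
```

```text
the job is handed in; nothing more can be done
the job is handed in; nothing more can be done
```

The longer dowel is wedged in the gauge at about x = +10 mm, with the cursor's arm set against it from behind. I handed the job in at about 43 s; no verdict was reported.

- **Placing:** I took the dowel from the stand and stood it in the slot at x = -50 mm. Its foot met the board at the expected height.
- **Wedging:** I pushed it along with the fingers loose around it, in small steps to about 8 N. When let go, it stayed put but leaned about 0.045 rad forward, inside the 0.1 rad limit.
- **Cursor:** I slid it up until its arm touched, which also straightened the dowel. Because that shifted its seat, I pressed once more through the cursor, to about 8.4 N at the wrist (roughly 7 N on the dowel).
- **Last checks:** The final pictures show the dowel upright within measuring error and the tongue touching it. The gripper was clear. The shorter dowel was in its hole when last seen, before the cursor was moved, and I never went near it.
- **Not measured:** I could not read the forces on the two bars, so "still wedged" rests on the push force and the dowel staying still.
- **Disagreements:** The camera views disagreed on the gauge's position by up to 3 mm, and the slot y was set between them. Two force-triggered stops during the push reported contact too early, with almost no force afterwards, so I carried on in small steps.

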